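# Overhang a specimen plate on the loading ledge

### The job

The steel specimen plate lying on the raised loading ledge has to be ready to be taken by its edge and racked. Push it so that its long side sits flush against the ledge's back fence and about 30 mm of it, a quarter of its length, sticks out over the end of the ledge where the slotted rack stands. Only push it with the fingers, never lift it or tip it, leave everything else where it is, and finish with the arm clear of it all.

Things in the scene. Friction and masses are not known exactly. Their poses are not given: they have to be found in the camera images.
- ledge: Fixed raised ledge: black level deck 150 mm deep (x) by 280 mm long (y), top 60 mm above the table, on a smaller white foot. Origin at the table under the deck's middle. x points away from the robot to the back fence: an aluminium strip along the far edge, x = 63 to 75 mm, 14 mm above the deck. Near edge and both ends (y = +140 and -140 mm) are open. Its place varies, yaw up to 0.2 rad
- plate: Loose flat steel plate, 96 mm (x) by 120 mm (y, the long side, which goes along the ledge), 5 mm thick, 0.25 to 0.5 kg, with a 34 mm round hole through its middle. Origin at the middle of its underside. Starts flat on the deck, away from the fence, up to 0.28 rad askew, not overhanging an end. It slides under a few newtons
- rack: Slotted rack, grey plastic, fixed to the table beside one end of the ledge (either end): 110 mm (x) by 80 mm (y), 40 mm high, five upright ribs along x with slots between, one steel plate standing in a slot up to 65 mm high. Origin at the middle of its underside. The loose plate must stick out over the end that this rack stands by
- tray: Flat grey tray, 110 mm (x) by 80 mm (y), 22 mm high, with five round black mounted specimens that rise to 34 mm, fixed to the table beside the other end of the ledge. Origin at the middle of its underside
- mount_a: Loose round black mounted specimen, 30 mm in diameter and 22 mm high, standing on the table on the robot's side of the ledge, to the left. Origin at the middle of its underside. Bystander
- mount_b: The same kind of mounted specimen, on the robot's side of the ledge, to the right. Bystander
- objective: Loose aluminium microscope objective, 32 mm in diameter and 46 mm high, standing on the table beyond the ledge. Origin at the middle of its underside. Bystander
- bottle: Small white bottle, 40 mm in diameter and 85 mm high, standing on the table beyond the ledge. Origin at the middle of its underside. Bystander
Things that resemble listed ones, but are neither listed nor needed, are in the scene too. What is shaped like the rack but turquoise is not meant.

How it is judged:
By the outcome, as a careful person would: the job done as asked, in the order asked, and still so for the second after the job is handed in, with the robot touching nothing.
It also fails if it takes over 50 s, if anything falls off the work surface, if the arm or the gripper's body presses on something with over 40 N, if the wrist force passes 120 N, or if a joint passes its speed limit or range.

### The arm

A 7-joint arm with a two-finger parallel gripper is mounted at the origin on the work surface. World frame = base frame: x ahead of the robot, y to its left, z up, the work surface at z = 0. Lengths are in m, angles in degrees, forces in N, time in s.
With the tool pointing down it reaches from about 0.425 to 0.975 m from the base axis. Payload 16.7 kg.
Tool frame: the origin (TCP) lies between the finger pads; the fingertips stand 11 mm ahead of it and the grasp point (between the pads) lies 8 mm behind it; z points along the fingers, y is the line along which they close (so a half turn about z gives the same grasp; the last joint's range is limited). The gripper opens to 85 mm and grips with 20 to 120 N. Pads are 22 mm wide; open, the fingers measure 114 mm over their backs; the gripper's body (76 mm by 85 mm) begins 54 mm behind the grasp point. The pads swing forward as they close: fully open they stand 13 mm farther back than shut.
Start: joints at [-80.93, 24.414, 4.234, 92.017, -1.954, 63.644, -3.845], TCP at [0.205, 0.643, 0.242] pointing down, gripper open.
Joint ranges: [-163.25, 163.25], [-28.42, 122.38], [-70.27, 78.77], [12.13, 141.07], [-58.53, 238.53], [9.26, 117.41], [-156.51, 156.51]. Speed limits (degrees/s): [108.29, 108.29, 136.94, 136.94, 172.46, 172.46, 172.46].

### API

Orientations are given as a 3x3 rotation matrix whose columns are the frame's x, y, z axes.
In Python, from rig import bot gives the robot as it stands.
- The arm moves only by the tool jog_arm, never from a script. Its argument "deltas" is a list of rows, each a list of 7 numbers: the turn, a rotation vector about the tool's x, y, z in rad, then the shift along the tool's x, y, z in mm, then the opening, from 0 (shut) to 1 (fully open). In form: [[ax, ay, az, dx, dy, dz, hand], ...]. A call has 1 to 20 rows; each row is the pose to reach, as a shift and turn from the pose commanded when the call began, along the tool's axes at that moment; what a row does not reach only later rows make up. A row lasts 1/8 s, in which the tool goes at most 62.5 mm and 10.7 degrees, less where a joint would pass 70% of its speed; a pose out of reach is approached as far as the arm can. A call with a gripper value outside its range is refused whole. The fingers move at their own pace and stop on an object; "newtons" is the grip in N (left out, the last holds). Time passes only in rows, so rows that repeat a pose let the fingers close. It gives the time, the measured TCP pose, the force, the opening and the grip force at its end, in the units of the state.
- bot.sense(): the state, without advancing time (a new reading comes with each control period).
- bot.camera(name): name is "scene" or "top" or "wrist"; returns a dict with "image" (480x640x3 uint8, red, green, blue), "K" (3x3 intrinsics, pixels), "rvec" (rotation vector, rad) and "tvec" (3), from world to camera coordinates, as OpenCV has them; the wrist camera has in their place "tool_from_camera" (4x4, takes a point from camera to tool coordinates, whose origin is the TCP and whose axes are the flange's). Camera axes: x right, y down, z forward; pixel columns grow to the right and rows downward; lengths in m; the calibration is good to about 2 mm. A picture is of the moment at which its call begins: read the wrist's pose just before it. There is no depth.
- bot.sign_off(): hands the job in; it is judged then, once.
The state is a dict: "time": time; "joint_positions": joint angles; "joint_velocities": joint speeds; "joint_torque": joint torques, N m; "tcp_pos": TCP position; "eef_rot": TCP orientation; "wrist_force": force on the tool from outside, world axes, zero at the start; "moment": the same for the moment, N m; "finger_gap": finger opening in m; "grasp_force": force on a finger pad.
Only numpy, scipy, OpenCV 4.12 (cv2) and the standard library are available. Lean on these libraries where they do the work, as an engineer would, in place of code of your own. Each camera call takes 0.05 s, during which the arm holds its last target. There are 200 camera calls.

## Working session

There is one attempt and no reset: what is moved stays moved. The work goes in short steps, Python scripts to look and compute and a tool call to move; the robot and the scene stay as the last step left them, time stands still between calls to the robot, and variables do not carry over. Pictures are saved under pics/ and viewed, at most 10 in all, crops included, and the job is handed in when it is done.

Besides the shell and the picture viewer there is one more tool, called after "Emit:" in YAML: its name, and indented under it one key for each argument. jog_arm: Moves the arm, as the interface text tells. Its arguments: {"type":"object","properties":{"deltas":{"type":"array"},"newtons":{"type":"number"}},"required":["deltas"]}

```bash
mkdir -p pics
cat > h.py <<'E'
import numpy as np,cv2
from rig import bot
def save(n,f):
    c=bot.camera(n); cv2.imwrite(f,c["image"][:,:,::-1]); np.savez(f[:-4]+'.npz',**{k:v for k,v in c.items()}); return c
def ray(c,uv,z):
    R=cv2.Rodrigues(np.array(c["rvec"],float))[0]; t=np.array(c["tvec"],float).ravel()
    o=-R.T@t; d=(R.T@np.linalg.inv(c["K"])@np.c_[np.array(uv,float).reshape(-1,2),np.ones(np.array(uv).size//2)].T).T
    return o+d*((z-o[2])/d[:,2])[:,None]
def proj(c,P):
    return cv2.projectPoints(np.array(P,float),np.array(c["rvec"],float),np.array(c["tvec"],float),np.array(c["K"],float),None)[0].reshape(-1,2)
E
python3 - <<'E'
from h import *
save("top","pics/top.png");save("scene","pics/scene.png")
s=bot.sense();print(s["time"],s["tcp_pos"],s["eef_rot"],s["finger_gap"],s["wrist_force"])
E
```

```text
0.1 [0.20440955 0.64290552 0.24166213] [[-9.52995866e-01  3.02983180e-01 -2.70029963e-04]
 [ 3.02983284e-01  9.52995153e-01 -1.16961936e-03]
 [-9.70377480e-05 -1.19645698e-03 -9.99999280e-01]] 0.08554559290644702 [ 0.12933379  0.37564612 -0.01184834]
```

View pics/top.png

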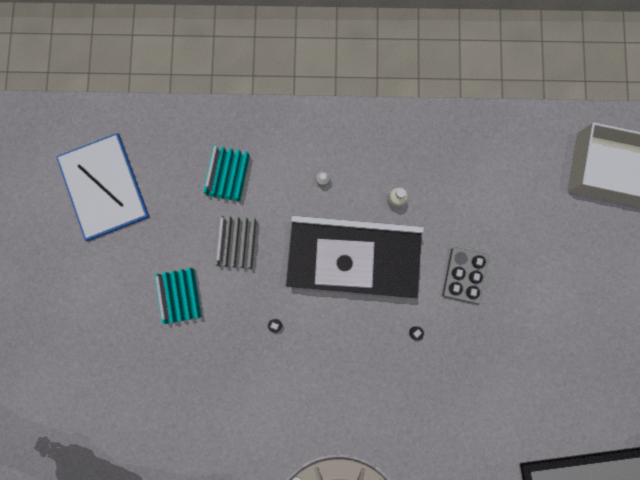

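View pics/scene.png

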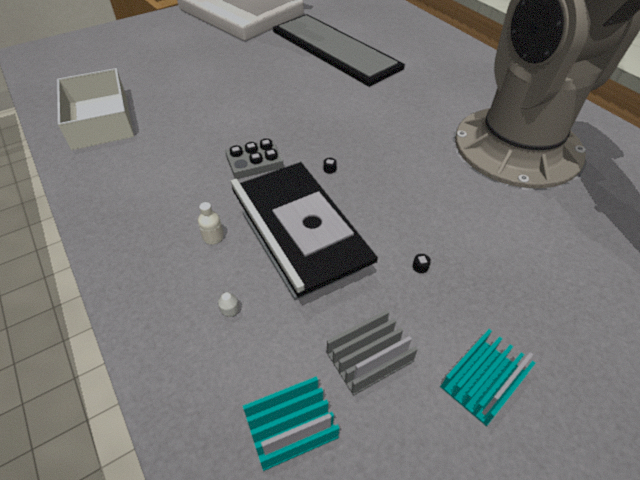

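The top view shows the black ledge at about (355,258) with its fence on the far side. The plate is at (345,263), the grey rack at (237,243) on the left (+y) side, and the tray on the right. The scene view agrees. Next I'll measure them.

```bash
cat >> h.py <<'E'
def quads(c,roi,z_deck=.06,z_pl=.065):
    u0,v0,u1,v1=roi; g=cv2.cvtColor(c["image"],cv2.COLOR_RGB2GRAY); m=np.zeros_like(g); m[v0:v1,u0:u1]=1
    out={}
    for k,mask,z in (("plate",(g>150)&(m>0),z_pl),("deck",(g<45)&(m>0),z_deck)):
        cs=cv2.findContours(mask.astype('uint8'),cv2.RETR_EXTERNAL,cv2.CHAIN_APPROX_NONE)[0]
        for q in sorted(cs,key=cv2.contourArea)[::-1][:2]:
            if cv2.contourArea(q)<200: continue
            P=ray(c,q[:,0,:],z)[:,:2]; r=cv2.minAreaRect((P*1000).astype(np.float32))
            out.setdefault(k,[]).append(r); print(k,np.round(r[0],1),np.round(r[1],1),round(r[2],2))
    return out
E
python3 - <<'E'
from h import *
for n,roi in (("top",(280,210,430,305)),("scene",(225,155,385,305))):
    c=dict(np.load(f"pics/{n}.npz")); print(n,-cv2.Rodrigues(c["rvec"])[0].T@c["tvec"].ravel()); quads(c,roi)
c=dict(np.load("pics/top.npz"))
print(ray(c,[(237,243)],.04),ray(c,[(275,326),(417,333)],.022),ray(c,[(466,275)],.022),ray(c,[(323,178)],.046),ray(c,[(399,194)],.085))
E
python3 -c "
import numpy as np;print(np.load('pics/top.npz')['K'])"
```

```text
top [0.45649695 0.04775206 1.17815222]
plate [550.2  -2.7] [117.3  94.7] 87.86
plate [634.3 -28.5] [283.1  11.6] 86.17
deck [554.6 -67.6] [185.3 135.7] 85.89
scene [0.83671042 0.46261124 0.6493817 ]
plate [552.5  -0.8] [118.4  94.3] 87.76
plate [631.7 -32.7] [284.4  12.5] 86.1
deck [568.5 -17. ] [287.7 151.7] 86.09
[[0.59018798 0.23021456 0.04      ]] [[ 0.41277296  0.14340662  0.022     ]
 [ 0.40446873 -0.16394807  0.022     ]] [[ 0.53197948 -0.27130206  0.022     ]] [[0.73711624 0.04574526 0.046     ]] [[ 0.69597291 -0.11526328  0.085     ]]
[[526.95536747   0.         314.9608231 ]
 [  0.         526.95536747 240.72876203]
 [  0.           0.           1.        ]]
```

```bash
cat >> h.py <<'E'
def togo(P,yaw_y=None):
    """tool-frame shift (mm) and turn about tool z to TCP target P with tool y at world angle yaw_y deg"""
    s=bot.sense(); R=np.array(s["eef_rot"]); d=R.T@(np.array(P)-s["tcp_pos"])*1000
    a=np.degrees(np.arctan2(R[1,1],R[0,1])); print("shift",d.round(1),"az",None if yaw_y is None else round(-np.radians(yaw_y-a),3))
E
python3 - <<'E'
from h import *
c=bot.camera("wrist");print(np.round(c["tool_from_camera"],3),c["K"][0,0])
togo([.5,-.01,.36],86.1)
E
```

```text
[[-0.    -0.963 -0.268  0.069]
 [ 1.    -0.     0.     0.001]
 [-0.    -0.268  0.963 -0.132]
 [ 0.     0.     0.     1.   ]] 372.23375270272413
shift [-479.5 -532.8 -117.7] az -0.24
```

Emit:
jog_arm:
  deltas:
    - [0, 0, 0, -40, -44, -10, 0]
    - [0, 0, -0.04, -80, -89, -30, 0]
    - [0, 0, -0.06, -120, -133, -50, 0]
    - [0, 0, -0.08, -160, -178, -70, 0]
    - [0, 0, -0.1, -200, -222, -90, 0]
    - [0, 0, -0.12, -240, -266, -118, 0]
    - [0, 0, -0.14, -280, -311, -118, 0]
    - [0, 0, -0.16, -320, -355, -118, 0]
    - [0, 0, -0.18, -360, -400, -118, 0]
    - [0, 0, -0.2, -400, -444, -118, 0]
    - [0, 0, -0.22, -440, -490, -118, 0]
    - [0, 0, -0.24, -480, -533, -118, 0]
    - [0, 0, -0.24, -480, -533, -118, 0]
    - [0, 0, -0.24, -480, -533, -118, 0]
    - [0, 0, -0.24, -480, -533, -118, 0]

```text
time: 2.02
tcp_pos: [0.5001, -0.009, 0.3602]
eef_rot: [[-0.998, 0.066, -0.0], [0.066, 0.998, 0.0], [0.0, 0.0, -1.0]]
wrist_force: [0.7, -0.1, -0.3]
finger_gap: -0.0004
grasp_force: 0.0
```

```bash
cat >> h.py <<'E'
def wrist(f):
    s=bot.sense(); c=bot.camera("wrist"); T=np.eye(4); T[:3,:3]=s["eef_rot"]; T[:3,3]=s["tcp_pos"]
    M=np.linalg.inv(T@np.array(c["tool_from_camera"])); c["rvec"]=cv2.Rodrigues(M[:3,:3])[0]; c["tvec"]=M[:3,3]
    cv2.imwrite(f,c["image"][:,:,::-1]); np.savez(f[:-4]+'.npz',**c); return c
E
python3 - <<'E'
from h import *
c=wrist("pics/w1.png"); s=bot.sense(); print(s["time"],s["tcp_pos"],s["finger_gap"])
E
```

```text
2.075 [ 0.50017881 -0.00905128  0.36028798] -0.00019746560637498882
```

View pics/w1.png

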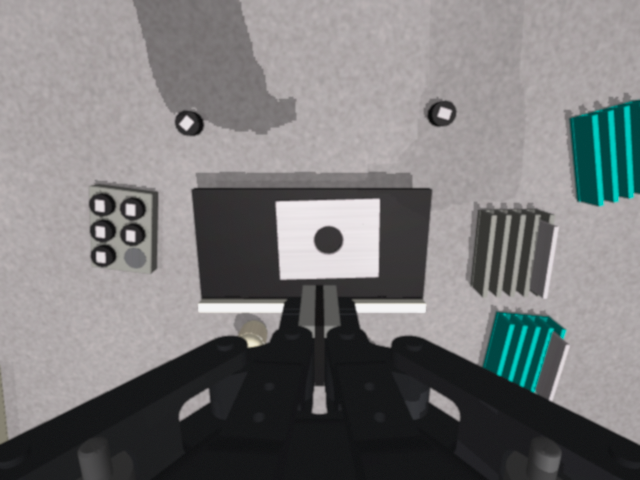

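The wrist view shows the full deck, with near corners at about (193,188) and (432,189). The plate spans roughly (276..380, 199..279) and the rack is on the right (+y). Both bystander mounts are clear.

```bash
cat >> h.py <<'E'
def edges(c,dk=(185,180,440,285),thr=(100,170)):
    g=cv2.cvtColor(c["image"],cv2.COLOR_RGB2GRAY); out={}
    u0,v0,u1,v1=dk
    pm=np.zeros_like(g); pm[v0:v1,u0:u1]=(g[v0:v1,u0:u1]>thr[1]); pm=cv2.morphologyEx(pm,cv2.MORPH_OPEN,np.ones((5,5)))
    q=max(cv2.findContours(pm,cv2.RETR_EXTERNAL,cv2.CHAIN_APPROX_NONE)[0],key=cv2.contourArea)
    r=cv2.minAreaRect((ray(c,q[:,0,:],.065)[:,:2]*1000).astype(np.float32)); print("plate",np.round(r[0],1),np.round(r[1],1),round(r[2],2))
    return r
E
python3 - <<'E'
from h import *
c=dict(np.load("pics/w1.npz")); edges(c)
g=cv2.cvtColor(c["image"],cv2.COLOR_RGB2GRAY).astype(int)
def line(pts,z):
    P=ray(c,pts,z)[:,:2]*1000; vx,vy,x,y=cv2.fitLine(P.astype(np.float32),cv2.DIST_HUBER,0,.01,.01).ravel(); return np.array([x,y]),np.degrees(np.arctan2(vy,vx))
# fence outer near-top edge: dark->white rows; ends by gradient
fe=[(u,next(v+.5 for v in range(285,315) if g[v+1,u]>170)) for u in list(range(205,270,3))+list(range(365,420,3))]
print("fence near top edge",line(fe,.074))
fo=[(u,next(v+.5 for v in range(304,325) if g[v,u]>170 and g[v+1,u]<=200 and g[v+2,u]<190 )) for u in []]
L=[(next(u-.5 for u in range(180,240) if g[v,u]<60),v) for v in range(200,290,3)]
Rr=[(next(u+.5 for u in range(445,400,-1) if g[v,u]<60),v) for v in range(200,290,3)]
for n,p in (("L",L),("R",Rr)): print(n,line(p,.06))
r=slice(300,320); m=(g[305:311,190:440]>200); us=np.where(m.any(0))[0]+190; print(us.min(),us.max(),ray(c,[(us.min()-.5,308),(us.max()+.5,308)],.074)*1000)
for v in (183,184,185,186,187,188,189,190,191): print(v,g[v,215:400:60],end=' ')
print(g[180:182,250]); print(ray(c,[(250,187.5),(400,187.5)],.06)*1000)
E
```

```text
plate [ 5.51e+02 -5.00e-01] [120.2  96.2] 87.73
fence near top edge (array([626.2444  , -29.028776], dtype=float32), np.float32(86.17665))
L (array([ 539.6976 , -158.06053], dtype=float32), np.float32(-3.999987))
R (array([565.4285 , 117.01428], dtype=float32), np.float32(-3.807861))
198 426 [[ 624.48391558 -165.61869214   74.        ]
 [ 643.23811683  114.94546594   74.        ]]
183 [122 111 113 116] 184 [123 110 113 117] 185 [120 110 113 117] 186 [115 106 109 112] 187 [91 88 91 93] 188 [52 54 56 54] 189 [37 43 46 42] 190 [46 51 55 52] 191 [48 53 58 56] [117 114]
[[483.51199262 -86.89981093  60.        ]
 [495.0541233   86.57708434  60.        ]]
```

```bash
cat >> h.py <<'E'
ex=np.array([.99772,-.0675]);ey=np.array([.0675,.99772]);O=np.array([.5634,-.0208])
def W(a,b,z): return np.r_[O+(a*ex+b*ey)/1000,z/1000]
def L(P): d=(np.array(P)[:2]-O)*1000; return np.array([d@ex,d@ey])
E
python3 - <<'E'
from h import *
togo(W(-14,-70,120),86.13);togo(W(-14,-70,76),86.13);togo(W(-14,-70,73),86.13)
E
```

```text
shift [-49.8 -77.6 240.3] az 0.002
shift [-49.8 -77.6 284.3] az 0.002
shift [-49.8 -77.6 287.3] az 0.002
```

Emit:
jog_arm:
  deltas:
    - [0, 0, 0, -20, -30, 40, 0]
    - [0, 0, 0, -40, -60, 90, 0]
    - [0, 0, 0.002, -50, -78, 140, 0]
    - [0, 0, 0.002, -50, -78, 190, 0]
    - [0, 0, 0.002, -50, -78, 230, 0]
    - [0, 0, 0.002, -50, -78, 260, 0]
    - [0, 0, 0.002, -50, -78, 275, 0]
    - [0, 0, 0.002, -50, -78, 282, 0]
    - [0, 0, 0.002, -50, -78, 284, 0]
    - [0, 0, 0.002, -50, -78, 286, 0]
    - [0, 0, 0.002, -50, -78, 287, 0]
    - [0, 0, 0.002, -50, -78, 287, 0]

```text
time: 3.58
tcp_pos: [0.5452, -0.0913, 0.0736]
eef_rot: [[-0.998, 0.07, 0.0], [0.07, 0.998, 0.0], [-0.0, 0.0, -1.0]]
wrist_force: [0.7, -0.8, 0.0]
finger_gap: -0.0002
grasp_force: 0.0
```

Emit:
jog_arm:
  deltas:
    - [0, 0, 0, 0, 5, 0.7, 0]
    - [0, 0, 0, 0, 10, 0.7, 0]
    - [0, 0, 0, 0, 14, 0.7, 0]
    - [0, 0, 0, 0, 18, 0.7, 0]
    - [0, 0, 0, 0, 24, 0.7, 0]
    - [0, 0, 0, 0, 30, 0.7, 0]
    - [0, 0, 0, 0, 36, 0.7, 0]

```text
time: 4.45
tcp_pos: [0.5475, -0.0553, 0.0726]
eef_rot: [[-0.998, 0.07, -0.0], [0.07, 0.998, -0.0], [0.0, -0.0, -1.0]]
wrist_force: [0.2, -2.5, 1.0]
finger_gap: 0.0
grasp_force: 1.5
```

Run:
```python
from h import *
s=bot.sense(); print(s["time"],L(s["tcp_pos"]),s["wrist_force"])
c=save("scene","pics/s2.png"); r=quads(c,(225,155,385,305)); print(L(np.array(r["plate"][0][0])/1000))
```

```text
4.45 [-13.53090876 -35.53333342] [ 0.233603   -2.4628814   1.01089793]
plate [554.5  11.2] [118.3  94.7] 86.86
plate [631.8 -33.2] [285.4  12.7] 86.1
deck [563.1 -39.7] [347.6 175.5] 79.86
[-11.03128328  31.31207939]
```

View pics/s2.png

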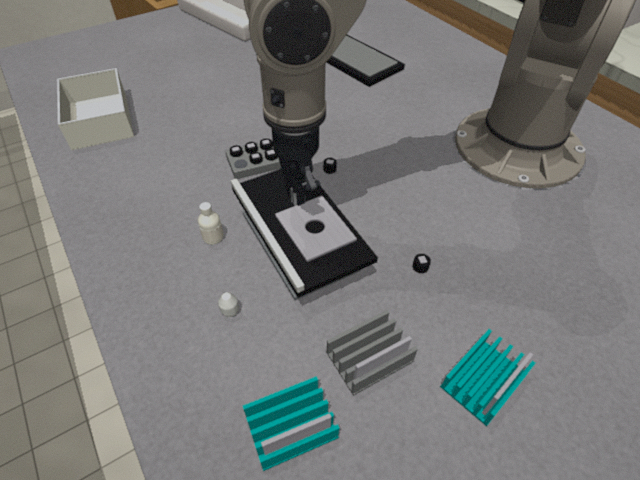

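The scene view shows the shut fingers against the plate's far-left end, pushing it flat along the deck. It has moved about 12 mm, and nothing else has been disturbed. I'll continue.

Emit:
jog_arm:
  deltas:
    - [0, 0, 0, 0, 6, 0, 0]
    - [0, 0, 0, 0, 12, 0, 0]
    - [0, 0, 0, 0, 18, 0, 0]
    - [0, 0, 0, 0, 24, 0, 0]
    - [0, 0, 0, 0, 30, 0, 0]
    - [0, 0, 0, 0, 36, 0, 0]
    - [0, 0, 0, 0, 42, 0, 0]
    - [0, 0, 0, 0, 48, 0, 0]
    - [0, 0, 0, 0, 54, 0, 0]
    - [0, 0, 0, 0, 60, 0, 0]
    - [0, 0, 0, 0, 66, 0, 0]
    - [0, 0, 0, 0, 69, 0, 0]
    - [0, 0, 0, 0, 71, 0, 0]
    - [0, 0, 0, 0, 71, 0, 0]

```text
time: 6.25
tcp_pos: [0.5525, 0.0156, 0.0726]
eef_rot: [[-0.998, 0.07, -0.0], [0.07, 0.998, 0.0], [0.0, 0.0, -1.0]]
wrist_force: [0.2, -0.0, 0.5]
finger_gap: 0.0003
grasp_force: 0.3
```

Run:
```python
from h import *
s=bot.sense(); print(s["time"],L(s["tcp_pos"]),s["wrist_force"])
c=save("scene","pics/s3.png"); r=quads(c,(225,155,420,305)); print(L(np.array(r["plate"][0][0])/1000))
```

```text
6.25 [-13.32819421  35.61026991] [ 0.18686584 -0.03999739  0.51703039]
plate [560.   82.6] [118.7  95.2] 86.04
plate [631.7 -33.2] [285.4  12.6] 86.1
deck [526.7 -26.6] [312.2 233.8] 86.1
[-10.39093802 102.96883011]
```

Emit:
jog_arm:
  deltas:
    - [0, 0, 0, 0, 2, 0, 0]
    - [0, 0, 0, 0, 4, 0, 0]
    - [0, 0, 0, 0, 6, 0, 0]
    - [0, 0, 0, 0, 7, 0, 0]
    - [0, 0, 0, 0, 7, 0, 0]
    - [0, 0, 0, 0, -3, 0, 0]
    - [0, 0, 0, 0, -13, -5, 0]
    - [0, 0, 0, 0, -13, -40, 0]
    - [0, 0, 0, 20, -10, -90, 0]
    - [0, 0, 0, 40, 0, -150, 0.2]
    - [0, 0, 0, 60, 10, -210, 0.2]
    - [0, 0, 0, 60, 10, -240, 0.2]
    - [0, 0, 0, 60, 10, -250, 0.2]
    - [0, 0, 0, 60, 10, -250, 0.2]
    - [0, 0, 0, 60, 10, -250, 0.2]

```text
time: 8.18
tcp_pos: [0.4929, 0.0291, 0.3215]
eef_rot: [[-0.998, 0.07, -0.002], [0.07, 0.998, -0.001], [0.002, -0.001, -1.0]]
wrist_force: [-0.4, 0.5, 0.3]
finger_gap: 0.0171
grasp_force: 0.0
```

Run:
```python
from h import *
s=bot.sense(); print(s["time"],s["tcp_pos"],L(s["tcp_pos"]),s["finger_gap"])
c=wrist("pics/w2.png")
```

```text
8.175 [0.49291804 0.02911821 0.32150347] [-73.69073891  45.0468663 ] 0.017147612955300724
```

View pics/w2.png

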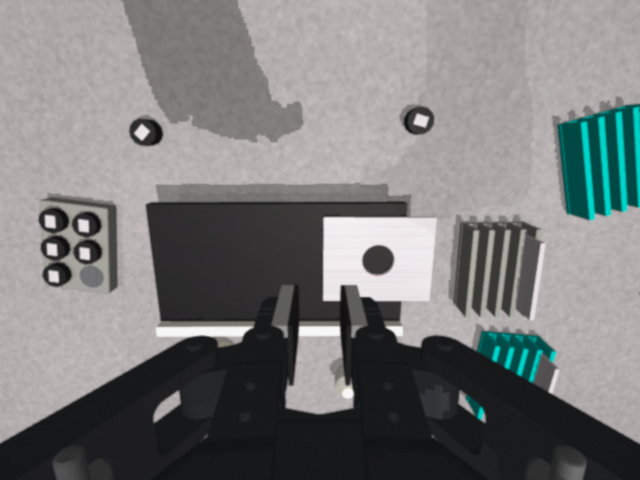

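The plate (322..437, 217..301) now overhangs the rack-side end of the deck (x≈405), with a gap still left to the fence.

Run:
```python
from h import *
c=dict(np.load("pics/w2.npz")); 
r=edges(c,(300,205,450,315),(0,200)); print(L(np.array(r[0])/1000))
g=cv2.cvtColor(c["image"],cv2.COLOR_RGB2GRAY).astype(int)
for v in (207,210,311,314): print(v,L(ray(c,[(next(u+.5 for u in range(425,380,-1) if g[v,u]<60),v)],.06)[0]))
for v in (330,): 
  us=np.where(g[v,150:410]>200)[0]+150; print(us.min(),us.max(),[L(p) for p in ray(c,[(us.min()-.5,v),(us.max()+.5,v)],.074)])
togo(W(-85,109,120),86.13);togo(W(-85,109,73),86.13)
```

```text
plate [559.8  90.6] [119.8  94.9] 85.96
[-11.09318396 110.88925904]
207 [-69.38875945 137.32574675]
210 [-66.12979817 137.5155761 ]
311 [ 52.5366586  137.48375715]
314 [ 56.35080903 137.68951407]
156 402 [array([  68.4237026 , -139.94287547]), array([ 69.22389632, 140.04174874])]
shift [ 11.1  64.2 201.4] az -0.003
shift [ 11.1  64.2 248.4] az -0.003
```

Emit:
jog_arm:
  deltas:
    - [0, 0, -0.003, 6, 40, 40, 0]
    - [0, 0, -0.003, 11, 65, 90, 0]
    - [0, 0, -0.003, 11, 65, 140, 0]
    - [0, 0, -0.003, 11, 65, 190, 0]
    - [0, 0, -0.003, 11, 65, 225, 0]
    - [0, 0, -0.003, 11, 65, 242, 0]
    - [0, 0, -0.003, 11, 65, 248, 0]
    - [0, 0, -0.003, 11, 65, 248.5, 0]
    - [0, 0, -0.003, 11, 65, 248.5, 0]
    - [0, 0, -0.003, 11, 65, 248.5, 0]

```text
time: 9.48
tcp_pos: [0.4873, 0.0955, 0.0749]
eef_rot: [[-0.998, 0.066, 0.001], [0.066, 0.998, 0.001], [-0.001, 0.001, -1.0]]
wrist_force: [0.4, 0.5, -0.3]
finger_gap: 0.0002
grasp_force: 0.0
```

Run:
```python
from h import *
s=bot.sense(); print(s["time"],s["tcp_pos"],s["finger_gap"],s["wrist_force"]); togo(W(-46,110,72.6),86.13)
```

```text
9.475 [0.48728693 0.09550227 0.07488518] 0.00015745712924017591 [ 0.40769493  0.48543449 -0.34814498]
shift [-37.8  -0.9   2.3] az 0.001
```

Emit:
jog_arm:
  deltas:
    - [0, 0, 0, 0, -1, 2, 0]
    - [0, 0, 0, -4, -1, 2, 0]
    - [0, 0, 0, -8, -1, 2, 0]
    - [0, 0, 0, -12, -1, 2, 0]
    - [0, 0, 0, -16, -1, 2, 0]
    - [0, 0, 0, -20, -1, 2, 0]
    - [0, 0, 0, -24, -1, 2, 0]
    - [0, 0, 0, -28, -1, 2, 0]
    - [0, 0, 0, -31, -1, 2, 0]
    - [0, 0, 0, -33, -1, 2, 0]

```text
time: 10.72
tcp_pos: [0.5199, 0.0919, 0.0721]
eef_rot: [[-0.998, 0.067, -0.0], [0.067, 0.998, -0.0], [0.0, -0.0, -1.0]]
wrist_force: [-3.3, 1.6, 0.4]
finger_gap: 0.0
grasp_force: 1.5
```

Run:
```python
from h import *
s=bot.sense(); print(s["time"],s["tcp_pos"],L(s["tcp_pos"]),s["wrist_force"])
c=save("scene","pics/s4.png"); r=quads(c,(225,155,420,305)); print(L(np.array(r["plate"][0][0])/1000))
```

```text
10.725 [0.51993933 0.09190844 0.07206051] [-50.96939918 109.51786543] [-3.28418102  1.56466131  0.36671698]
plate [579.1  86.2] [119.5  95.4] 82.96
plate [632.  -32.7] [284.7  13.1] 86.1
deck [487.6 -10.9] [285.3 313.9] 86.07
[  8.43093587 107.82991624]
```

Emit:
jog_arm:
  deltas:
    - [0, 0, 0, 6, 0, 0, 0]
    - [0, 0, 0, 8, -14, 0, 0]
    - [0, 0, 0, 8, -28, 0, 0]
    - [0, 0, 0, 4, -28, 0, 0]
    - [0, 0, 0, 1, -28, 0, 0]
    - [0, 0, 0, -1, -28, 0, 0]
    - [0, 0, 0, -3, -28, 0, 0]
    - [0, 0, 0, -4, -28, 0, 0]
    - [0, 0, 0, -5, -28, 0, 0]

```text
time: 11.9
tcp_pos: [0.5227, 0.0639, 0.072]
eef_rot: [[-0.998, 0.066, -0.0], [0.066, 0.998, -0.0], [0.0, -0.0, -1.0]]
wrist_force: [-4.1, 0.1, 1.0]
finger_gap: -0.0001
grasp_force: 1.8
```

Run:
```python
from h import *
s=bot.sense(); print(s["time"],s["tcp_pos"],L(s["tcp_pos"]),s["wrist_force"])
c=save("scene","pics/s5.png"); r=quads(c,(225,155,420,305)); print(L(np.array(r["plate"][0][0])/1000))
```

```text
11.9 [0.52273275 0.06386301 0.07199563] [-46.2892849   81.72493656] [-4.05657728  0.14142245  0.96977859]
plate [584.2 -12.6] [320.3 110.7] 86.26
deck [523.9 -57.5] [294.5 270. ] 48.46
[20.2102973   9.59865904]
```

Emit:
jog_arm:
  deltas:
    - [0, 0, 0, -1, 0, 0, 0]
    - [0, 0, 0, -2, 0, 0, 0]
    - [0, 0, 0, -2.5, 0, 0, 0]
    - [0, 0, 0, -3, 0, 0, 0]

```text
time: 12.45
tcp_pos: [0.5259, 0.0635, 0.0721]
eef_rot: [[-0.998, 0.067, 0.0], [0.067, 0.998, -0.0], [-0.0, -0.0, -1.0]]
wrist_force: [-2.1, -0.5, -0.2]
finger_gap: -0.0004
grasp_force: 1.6
```

Emit:
jog_arm:
  deltas:
    - [0, 0, 0, -0.5, 0, 0, 0]
    - [0, 0, 0, -1, 0, 0, 0]
    - [0, 0, 0, -1.5, 0, 0, 0]
    - [0, 0, 0, -1.5, 0, 0, 0]

```text
time: 12.95
tcp_pos: [0.5263, 0.0633, 0.0719]
eef_rot: [[-0.998, 0.067, -0.002], [0.067, 0.998, 0.0], [0.002, -0.0, -1.0]]
wrist_force: [-9.2, -0.3, 6.1]
finger_gap: 0.0001
grasp_force: 4.6
```

Run:
```python
from h import *
s=bot.sense(); print(s["time"],L(s["tcp_pos"]),s["wrist_force"])
c=save("scene","pics/s6.png"); cv2.imwrite("pics/s6c.png",cv2.resize(c["image"][150:310,225:400,::-1],None,fx=4,fy=3.7,interpolation=cv2.INTER_CUBIC))
```

```text
12.95 [-42.69325965  81.41592861] [-9.17316389 -0.31230225  6.06342061]
```

View pics/s6c.png

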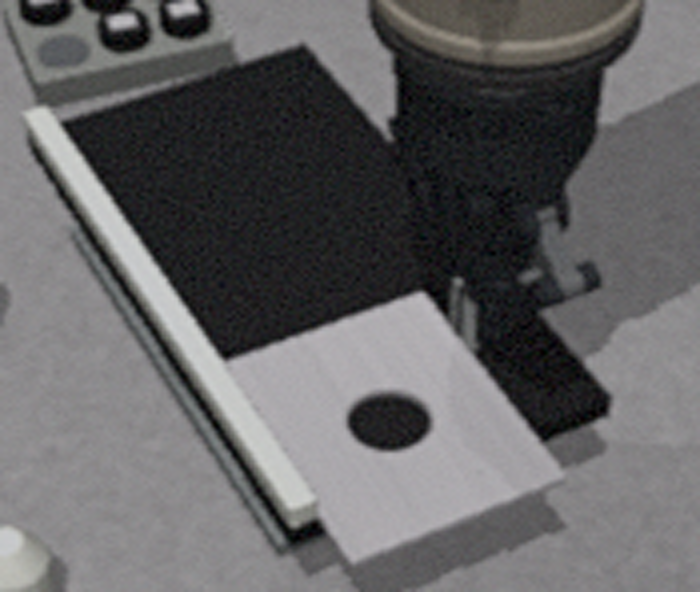

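The crop shows the plate against the fence and overhanging the correct end, with the push force up to 9 N. I'll back off and check from above.

Emit:
jog_arm:
  deltas:
    - [0, 0, 0, 6, 0, 0, 0]
    - [0, 0, 0, 16, 0, 0, 0]
    - [0, 0, 0, 20, 0, -40, 0]
    - [0, 0, 0, 25, 0, -100, 0]
    - [0, 0, 0, 30, 0, -160, 0.5]
    - [0, 0, 0, 30, 0, -220, 1]
    - [0, 0, 0, 30, 0, -250, 1]
    - [0, 0, 0, 30, 0, -250, 1]
    - [0, 0, 0, 30, 0, -250, 1]
    - [0, 0, 0, 30, 0, -250, 1]

```text
time: 14.25
tcp_pos: [0.4969, 0.0653, 0.3211]
eef_rot: [[-0.998, 0.067, -0.001], [0.067, 0.998, -0.001], [0.001, -0.001, -1.0]]
wrist_force: [0.3, -0.4, -0.4]
finger_gap: 0.0853
grasp_force: 0.0
```

Run:
```python
from h import *
s=bot.sense(); print(s["time"],s["tcp_pos"],L(s["tcp_pos"]),s["finger_gap"])
c=wrist("pics/w3.png")
```

```text
14.25 [0.49692338 0.06528822 0.32107517] [-72.13600751  81.40476671] 0.08530443883489952
```

View pics/w3.png

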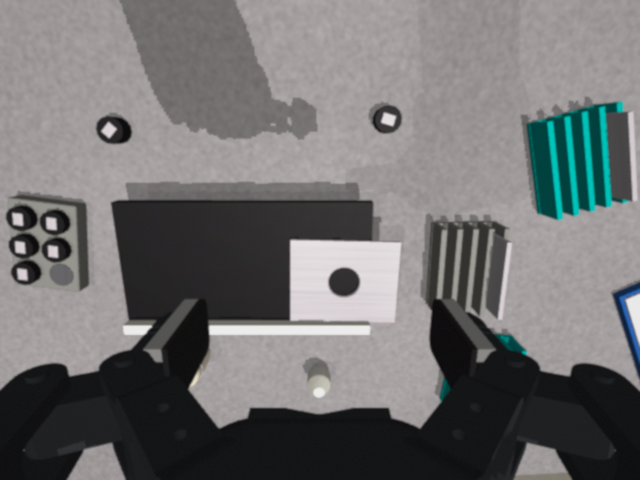

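The plate sits at the fence with its near edge running from about (290,239) to (401,241). I'll check its squareness against the fence.

```bash
cat >> h.py <<'E'
def check(c,roi,fu):
    """plate near/left/right edges and fence near edge, in ledge coordinates"""
    g=cv2.cvtColor(c["image"],cv2.COLOR_RGB2GRAY).astype(float); u0,v0,u1,v1=roi
    def cross(p,t):   # first subpixel upward crossing
        i=np.where((p[:-1]<t)&(p[1:]>=t))[0][0]; return i+(t-p[i])/(p[i+1]-p[i])
    def fit(n,pts,z):
        P=np.array([L(p) for p in ray(c,pts,z)]); x=cv2.fitLine(P.astype(np.float32),cv2.DIST_HUBER,0,.01,.01).ravel(); print(n,"mid",P.mean(0).round(1),"angle",round(float(np.degrees(np.arctan2(x[1],x[0])))%180,2))
    near=[(u,v0-20+cross(g[v0-20:v0+20,u],(125 if u<u0+(u1-u0)*.7 else 195))) for u in range(u0+5,int(u0+(u1-u0)*.72),2)]
    fit("near",near,.065)
    fit("left",[(u0-15+cross(g[v,u0-15:u0+15],125),v) for v in range(v0+6,v1-8,2)],.065)
    fit("right",[(u1+15-cross(g[v,u1+15:u1-15:-1],200),v) for v in range(v0+6,v1-8,2)],.065)
    fit("fence top near edge",[(u,312+cross(g[312:332,u],130)) for u in fu],.074)
    fit("fence far edge",[(u,345-cross(g[345:325:-1,u],195)) for u in list(range(212,300,3))],.074)
E
python3 - <<'E'
from h import *
c=dict(np.load("pics/w3.npz")); check(c,(290,240,400,321),list(range(212,284,2)))
g=cv2.cvtColor(c["image"],cv2.COLOR_RGB2GRAY)
for u in (295,310,330,350,362,366): print(u,g[314:338,u])
r=edges(c,(280,230,415,318),(0,200))
E
```

```text
near mid [-33.1  95.2] angle 88.76
left mid [12.5 49.3] angle 178.89
right mid [ 12.5 169.4] angle 178.78
fence top near edge mid [62.9  1.1] angle 90.02
fence far edge mid [76.2 10.1] angle 90.02
295 [215 218 218 217 216 210 181 131 108 109 128 186 229 236 237 236 236 236
 236 233 218 176 159 158]
310 [217 217 217 217 212 189 150 119 108 108 128 185 228 236 236 236 236 236
 236 233 218 179 162 161]
330 [215 215 216 215 213 209 188 145 113 108 128 185 228 236 236 236 236 236
 236 233 219 180 163 162]
350 [214 214 214 211 211 208 186 143 113 107 127 184 227 236 236 236 236 236
 236 233 219 180 166 166]
362 [214 213 212 210 209 204 182 140 113 108 127 183 227 236 236 236 236 236
 236 233 219 182 168 169]
366 [214 214 213 210 209 205 185 145 115 108 126 182 227 236 236 236 236 236
 236 233 219 181 168 168]
plate [585.   88.2] [118.5  91.4] 85.09
```

Run:
```python
from h import *
togo(W(-60,68,73),86.13)
```

```text
shift [-12.3 -13.1 248.2] az 0.001
```

Emit:
jog_arm:
  deltas:
    - [0, 0, 0, 0, 0, 0, 0]
    - [0, 0, 0, 0, -6, 40, 0]
    - [0, 0, 0, -6, -13, 90, 0]
    - [0, 0, 0, -12, -13, 140, 0]
    - [0, 0, 0, -12, -13, 190, 0]
    - [0, 0, 0, -12, -13, 225, 0]
    - [0, 0, 0, -12, -13, 242, 0]
    - [0, 0, 0, -12, -13, 248, 0]
    - [0, 0, 0, -12, -13, 248.5, 0]
    - [0, 0, 0, -12, -13, 248.5, 0]
    - [0, 0, 0, -12, -13, 248.5, 0]

```text
time: 15.68
tcp_pos: [0.509, 0.0519, 0.0744]
eef_rot: [[-0.998, 0.067, 0.001], [0.067, 0.998, 0.001], [-0.001, 0.001, -1.0]]
wrist_force: [-0.8, -0.2, -0.2]
finger_gap: -0.0002
grasp_force: 0.0
```

Run:
```python
from h import *
s=bot.sense(); print(s["time"],L(s["tcp_pos"]),s["tcp_pos"],s["wrist_force"],s["finger_gap"]);togo(W(-43,68,72.8),86.13)
```

```text
15.675 [-59.19627457  68.8321994 ] [0.50898495 0.05187091 0.07438523] [-0.79442409 -0.24189969 -0.18172727] -0.0001806427783010939
shift [-16.2  -0.8   1.6] az 0.001
```

Emit:
jog_arm:
  deltas:
    - [0, 0, 0, -4, 0, 1, 0]
    - [0, 0, 0, -9, 0, 1, 0]
    - [0, 0, 0, -13, 0, 1, 0]
    - [0, 0, 0, -15, 0, 1, 0]
    - [0, 0, 0, -16, 0, 1, 0]
    - [0, 0, 0, -17, 0, 1, 0]
    - [0, 0, 0, -17.5, 0, 1, 0]
    - [0, 0, 0, -18, 0, 1, 0]
    - [0, 0, 0, -18, 0, 1, 0]

```text
time: 16.8
tcp_pos: [0.5254, 0.0502, 0.0724]
eef_rot: [[-0.998, 0.067, -0.002], [0.067, 0.998, -0.0], [0.002, -0.0, -1.0]]
wrist_force: [-5.9, -0.2, 2.2]
finger_gap: -0.0001
grasp_force: 3.2
```

Emit:
jog_arm:
  deltas:
    - [0, 0, 0, -0.5, 0, 0, 0]
    - [0, 0, 0, -1, 0, 0, 0]
    - [0, 0, 0, -1.5, 0, 0, 0]
    - [0, 0, 0, -2, 0, 0, 0]
    - [0, 0, 0, -2, 0, 0, 0]

```text
time: 17.42
tcp_pos: [0.5263, 0.0499, 0.0722]
eef_rot: [[-0.998, 0.067, -0.004], [0.067, 0.998, -0.0], [0.004, -0.0, -1.0]]
wrist_force: [-13.4, -1.8, 9.3]
finger_gap: 0.0004
grasp_force: 6.6
```

Emit:
jog_arm:
  deltas:
    - [0, 0, 0, 6, 0, 0, 0]
    - [0, 0, 0, 16, 0, 0, 0]
    - [0, 0, 0, 20, 4, -40, 0]
    - [0, 0, 0, 25, 8, -100, 0]
    - [0, 0, 0, 30, 13, -160, 0.5]
    - [0, 0, 0, 30, 13, -220, 1]
    - [0, 0, 0, 30, 13, -250, 1]
    - [0, 0, 0, 30, 13, -250, 1]
    - [0, 0, 0, 30, 13, -250, 1]
    - [0, 0, 0, 30, 13, -250, 1]

```text
time: 18.68
tcp_pos: [0.4989, 0.0651, 0.3216]
eef_rot: [[-0.998, 0.067, -0.001], [0.067, 0.998, -0.001], [0.001, -0.001, -1.0]]
wrist_force: [-0.2, -0.0, 0.7]
finger_gap: 0.0853
grasp_force: 0.0
```

Run:
```python
from h import *
s=bot.sense(); print(s["time"],s["tcp_pos"],L(s["tcp_pos"]),s["finger_gap"])
c=wrist("pics/w4.png"); check(c,(290,240,400,321),list(range(212,284,2)))
```

```text
18.675 [0.49888227 0.06513371 0.32157195] [-70.17115676  81.38283143] 0.08534971441180471
near mid [-32.6  95.2] angle 89.64
left mid [14.7 49.2] angle 179.58
right mid [ 14.6 169.4] angle 179.53
fence top near edge mid [62.7  1.1] angle 90.04
fence far edge mid [76.1 10.1] angle 89.96
```

Emit:
jog_arm:
  deltas:
    - [0, 0, 0, 0, 0, 0, 0]
    - [0, 0, 0, 0, -12, 40, 0]
    - [0, 0, 0, -6, -23, 90, 0]
    - [0, 0, 0, -12, -23, 140, 0]
    - [0, 0, 0, -12, -23, 190, 0]
    - [0, 0, 0, -12, -23, 225, 0]
    - [0, 0, 0, -12, -23, 242, 0]
    - [0, 0, 0, -12, -23, 247, 0]
    - [0, 0, 0, -12, -23, 248, 0]
    - [0, 0, 0, -12, -23, 248, 0]
    - [0, 0, 0, -12, -23, 248, 0]

```text
time: 20.1
tcp_pos: [0.5103, 0.0418, 0.0754]
eef_rot: [[-0.998, 0.067, 0.001], [0.067, 0.998, 0.001], [-0.001, 0.001, -1.0]]
wrist_force: [0.6, 0.4, 0.2]
finger_gap: -0.0001
grasp_force: 0.0
```

Run:
```python
from h import *
s=bot.sense(); print(s["time"],L(s["tcp_pos"]),s["tcp_pos"],s["wrist_force"],s["finger_gap"]);togo(W(-42,58,73.5),86.13)
```

```text
20.1 [-57.21889032  58.83345811] [0.5102829  0.0417615  0.07535304] [0.58320043 0.36434498 0.23666882] -0.00014068833988544597
shift [-15.2  -0.8   1.9] az 0.001
```

Emit:
jog_arm:
  deltas:
    - [0, 0, 0, -4, 0, 1, 0]
    - [0, 0, 0, -9, 0, 1, 0]
    - [0, 0, 0, -13, 0, 1, 0]
    - [0, 0, 0, -15, 0, 1, 0]
    - [0, 0, 0, -16, 0, 1, 0]
    - [0, 0, 0, -17, 0, 1, 0]
    - [0, 0, 0, -18, 0, 1, 0]
    - [0, 0, 0, -19, 0, 1, 0]
    - [0, 0, 0, -19, 0, 1, 0]

```text
time: 21.22
tcp_pos: [0.5266, 0.04, 0.0731]
eef_rot: [[-0.998, 0.067, -0.004], [0.067, 0.998, 0.0], [0.004, -0.0, -1.0]]
wrist_force: [-13.4, -0.3, 8.9]
finger_gap: -0.0003
grasp_force: 7.9
```

Emit:
jog_arm:
  deltas:
    - [0, 0, 0, 6, 0, 0, 0]
    - [0, 0, 0, 16, 0, 0, 0]
    - [0, 0, 0, 20, 8, -40, 0]
    - [0, 0, 0, 25, 16, -100, 0]
    - [0, 0, 0, 30, 23, -160, 0.5]
    - [0, 0, 0, 30, 23, -220, 1]
    - [0, 0, 0, 30, 23, -250, 1]
    - [0, 0, 0, 30, 23, -250, 1]
    - [0, 0, 0, 30, 23, -250, 1]
    - [0, 0, 0, 30, 23, -250, 1]

```text
time: 22.48
tcp_pos: [0.4999, 0.0651, 0.3226]
eef_rot: [[-0.998, 0.067, -0.001], [0.067, 0.998, -0.001], [0.001, -0.001, -1.0]]
wrist_force: [0.4, -0.4, -0.8]
finger_gap: 0.0852
grasp_force: 0.0
```

Run:
```python
from h import *
s=bot.sense(); print(s["time"],s["tcp_pos"],s["finger_gap"])
c=wrist("pics/w5.png"); check(c,(290,240,400,321),list(range(212,284,2)))
```

```text
22.475 [0.49989418 0.06508744 0.32260038] 0.0851967671995111
near mid [-32.4  95.2] angle 90.04
left mid [16.1 49.3] angle 0.05
right mid [ 16.  169.4] angle 179.95
fence top near edge mid [62.9  1. ] angle 90.02
fence far edge mid [76.2 10. ] angle 90.01
```

View pics/w5.png

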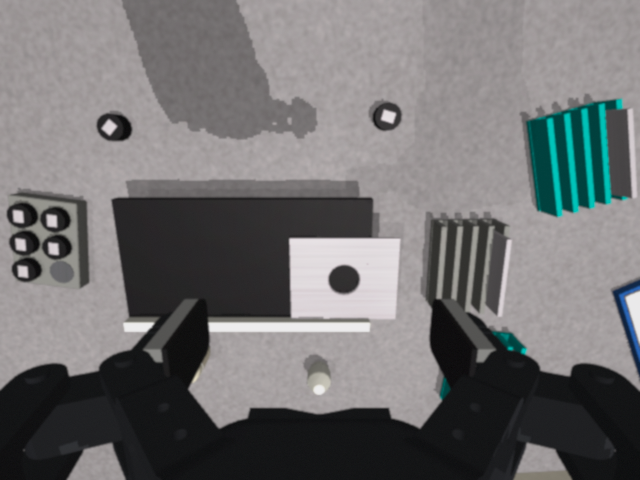

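The plate (290..400, 238..319) is square to the fence within 0.1° and touching it. It overhangs about 29.4 mm, everything else is where it was, and the arm is 25 cm above the deck. Handing in now.

```bash
python3 -c "
from rig import bot
print(bot.sign_off())"
```

```text
the job is handed in; nothing more can be done
None
```

The job is handed in: the plate is flush against the back fence (within about 0.1°) and sticks out about 29 mm over the rack end, with nothing else moved and the arm clear.

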